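# Unlatch the press slide and click the adapter home under the head

### The job

The pyramid adapter on the sliding carriage of the small bench press must go under the press head. Lift the lever of the draw latch past centre so that its hook drops free of the carriage, then push the carriage away by its upright tab until the spring detent clicks in and it stays fully home, with the adapter still sitting flat in its nest. Do not disturb the cup, the tube clamp or the cork block.

Things in the scene. Friction and masses are not known exactly. Their poses are not given: they have to be found in the camera images.
- fixture: The bench press with its slide, screwed down. Origin on the work surface; x axis = slide direction, away from the robot, z up. 'Fixture' coordinates (x, y, z) in all these notes are mm in this frame. Base plate x -120 to 160, y -80 to 80, 12 thick. Guide rails and carriage lie on it; a sprung detent roller stands at (48, 57).
- head_edge (a point): Middle of the lower front edge of the grey press head, fixture (50, 0, 95). The head is a fixed box x 50 to 150, y -77 to 77, z 95 to 215, on two posts (x 80 to 150, y beyond +-62); a punch hangs under it to z 81. It overhangs the end of the carriage's travel: there the tab is followed only with the tool leaning 35 to 45 degrees, fingers pointing forward and down.
- carriage (a joint): Travel of the aluminium carriage (plate 90 x 98 x 10 mm, top at fixture z 34) in m along fixture +x: 0 latched at the robot's end, 0.090 fully home on its stop. Friction 1.5 N. Between about 0.077 and 0.085 the detent roller resists, 6 to 13 N in all; past that crest it snaps the carriage to 0.090 and holds it there with about 4 N.
- push_face (a point): Point on the rear (robot-side) face of the carriage's upright push tab, mid width; tab 44 mm wide (y), 8 thick, fixture z 34 to 67. The point is at fixture (-32, 20, 55) with the carriage at 0, at (58, 20, 55) when home: 8 mm inside the head's front face, 40 mm below its underside. Push along fixture +x.
- nest (a point): Centre of the nest floor on the carriage, at fixture (22, 0, 34) at the start: a square 53 mm recess formed by a rim 5 mm high. It moves with the carriage.
- adapter: Loose pyramid adapter, grey metal, 50 x 50 mm foot, 26 mm high, 0.12 kg; origin at the centre of its underside; it starts sitting in the nest.
- lever (a joint): Angle of the latch lever, rad: 0 lying flat and latched, pointing to the robot; grows as its free end is lifted; stop at 1.35. Dead centre at about 0.4; the hook goes slack and drops off at about 0.85 to 0.95. About 1 N at the pad lifts it. Let go, it falls flat by its weight and does not catch the hook again. While hooked the carriage cannot be pushed.
- lever_grip (a point): Centre of the lever's thumb pad: 26 mm long (x), 16 wide (y), 9 thick, beyond the base plate's end, at fixture (-142, -32, 35.5) when flat; free space beside and below it. The lever turns about an axis along fixture y through (-80, -32, 33): the pad moves on an arc of 62 mm radius, up and towards +x. Can be pinched from above across its 16 mm.
- hook_tip (a point): Top of the hook's claw. The hook is a steel strip 10 mm wide hanging on the lever; its claw reaches up behind the sprung keeper bar on the carriage's rear edge at fixture (-44, -32, 29). The tip is at fixture z 33.5 when hooked (above the bar), below 26 when dropped free.
- liner_cup: Bystander: beige cup, 72 mm across, 75 high; origin at the centre of its underside.
- tube_clamp: Bystander: metal tube clamp, 42 x 52 x 34 mm; origin under its centre.
- cork_block: Bystander: cork sanding block, 58 x 100 x 33 mm; origin under its centre.
There are look-alikes about, which are no part of the job. What is shaped like the adapter but blue or pink is not meant.

How it is judged:
On the way, in this order (a step that is already met when the one before it is completed fails the run):
1. the latch lever is lifted past centre and its hook has dropped free (value of joint lever above 0.5 rad and z of hook_tip in the frame of fixture below 0.027 m), for 0.1 s.
2. the carriage is pushed past the detent, fully home (value of joint carriage above 0.087 m), for 0.2 s.
At the end, for the whole second after the job is handed in: The carriage stands past its detent (joint carriage over 0.087 m of 0.090), the hook is down (tip below z 27 mm over the fixture origin), and the adapter sits at rest in the nest within 6 mm of its floor's centre and within 0.1 rad of flat (value of joint carriage above 0.087 m and distance between adapter and nest below 0.006 m and angle between adapter's own z axis and vertical below 0.1 rad and linear speed of adapter below 0.02 m/s and z of hook_tip in the frame of fixture below 0.027 m); the robot touches nothing.
It fails at once if the cup is moved more than 30 mm (distance of liner_cup from where it was at the start of the episode above 0.03 m).
It fails at once if the tube clamp is moved more than 30 mm (distance of tube_clamp from where it was at the start of the episode above 0.03 m).
It fails at once if the cork block is moved more than 30 mm (distance of cork_block from where it was at the start of the episode above 0.03 m).
It fails at once if the adapter leaves its nest (distance between adapter and nest above 0.015 m).
It also fails if it takes over 58 s, if anything falls off the work surface, if the arm or the gripper's body presses on something with over 40 N, if the wrist force passes 120 N, or if a joint passes its speed limit or range.

### The arm

A 7-joint arm with a two-finger parallel gripper is mounted at the origin on a cart in front of the work surface, level with it; the furniture and walls round the work are solid. World frame = base frame: x ahead of the robot, y to its left, z up, the work surface at z = 0. Lengths are in m, angles in rad, forces in N, time in s.
With the tool pointing down it reaches from about 0.4 to 0.875 m from the base axis. Payload 19.3 kg.
Tool frame: the origin (TCP) lies at the very end of the fingers, on their centre line; the grasp point (between the pads) lies 19 mm behind it; z points along the fingers, y is the line along which they close (so a half turn about z gives the same grasp; the last joint's range is limited). The gripper opens to 85 mm and grips with 20 to 120 N. Pads are 22 mm wide; open, the fingers measure 114 mm over their backs; the gripper's body (76 mm by 85 mm) begins 54 mm behind the grasp point. The pads swing forward as they close: fully open they stand 13 mm farther back than shut.
Start: joints at [1.184, 0.521, -0.036, 1.599, 0.021, 1.021, -0.113], TCP at [0.195, -0.594, 0.231] pointing down, gripper open.
Joint ranges: [-2.91, 2.91], [-0.3, 2.13], [-1.5, 1.42], [0.17, 2.43], [-1.26, 4.41], [0.16, 1.93], [-2.52, 2.52]. Speed limits (rad/s): [1.89, 1.89, 2.39, 2.39, 3.01, 3.01, 3.01].

### API

Orientations are given as [roll, pitch, yaw] about the fixed x, y, z axes, in that order (R = Rz(yaw) Ry(pitch) Rx(roll)).
In Python, from workcell import monitor, viewer, bot gives the robot as it stands.
- The arm moves only by the tool move_arm, never from a script. Its arguments are lists of equal length, an entry for each row: "gripper": the opening, from 0 (shut) to 1 (fully open); "linear": the shift along the tool's x, y, z in cm, a list of three; "twist": the turn about the tool's z in degrees. A call has 1 to 8 rows; each row shifts and turns the commanded pose from where the row before left it, along the tool's axes as they then stand; what a row does not reach is not made up. A row lasts 1/10 s, in which the tool goes at most 50 mm and 8.59 degrees, less where a joint would pass 70% of its speed; a pose out of reach is approached as far as the arm can. A call with a gripper value outside its range is refused whole. The fingers move at their own pace and stop on an object; "squeeze" is the grip in N (left out, the last holds). Time passes only in rows, so rows that do not move let the fingers close. It gives the time, the measured TCP pose, the force, the opening and the grip force at its end, in the units of the state.
- monitor.observe(): the state, without advancing time (a new reading comes with each control period).
- viewer.grab_frame(name): name is "scene" or "top"; returns a dict with "img" (420x560x3 uint8, red, green, blue), "K" (3x3 intrinsics, pixels), "k1" (the pictures are not rectified: a ray, as slopes to the right and down, at radius r is drawn at 1 + k1 r^2 times it, then the intrinsics apply), "eye" and "rotation" of the camera in the world. Camera axes: x right, y up, looking along -z (the intrinsics and any distortion apply to the point x, -y, -z); pixel columns grow to the right and rows downward; lengths in m; the calibration is good to about 2 mm. A picture is of the moment at which its call begins. There is no depth.
- bot.job_done(): hands the job in; it is judged then, once.
The state is a dict: "clock": time; "qpos": joint angles; "qd": joint speeds; "joint_efforts": joint torques, N m; "position": TCP position; "tool_rot": TCP orientation; "force": force on the tool from outside, world axes, zero at the start; "moment": the same for the moment, N m; "grip_width": finger opening in m; "finger_force": force on a finger pad.
Only numpy, scipy, OpenCV 4.12 (cv2) and the standard library are available. Lean on these libraries where they do the work, as an engineer would, in place of code of your own. Each camera call takes 0.05 s, during which the arm holds its last target. There are 200 camera calls.

## Working session

There is one attempt and no reset: what is moved stays moved. The work goes in short steps, Python scripts to look and compute and a tool call to move; the robot and the scene stay as the last step left them, time stands still between calls to the robot, and variables do not carry over. Pictures are saved under pics/ and viewed, at most 10 in all, crops included, and the job is handed in when it is done.

Besides the shell and the picture viewer there is one more tool, called after "Request:" as name([rows], argument=value, ...), one row to a line, values as JSON. move_arm: Moves the arm, as the interface text tells. Its arguments: {"type":"object","properties":{"gripper":{"type":"array"},"linear":{"type":"array"},"twist":{"type":"array"},"squeeze":{"type":"number"}},"required":["gripper","linear","twist"]}

```bash
mkdir -p pics; ls; python3 - <<'E'
from workcell import monitor, viewer
import cv2
for n in("scene","top"):
    f=viewer.grab_frame(n); cv2.imwrite(f"pics/{n}0.png",f["img"][:,:,::-1]); print(n,f["K"],f["k1"],f["eye"],f["rotation"])
s=monitor.observe();print(s)
E
```

```text
pics
scene [[461.85345359   0.         283.19256122]
 [  0.         461.85345359 215.05341868]
 [  0.           0.           1.        ]] 0.03204902123584035 [ 0.25710125 -0.6879556   0.99248619] [ 0.68489186 -0.00397969 -0.44285369]
top [[456.91801557   0.         275.02669636]
 [  0.         456.91801557 211.62404719]
 [  0.           0.           1.        ]] -0.13703712720682928 [ 3.21584932e-01 -2.67108191e-04  1.41352792e+00] [ 0.20332314  0.00290546 -1.67931465]
{'clock': 0.1, 'qpos': array([ 1.18375908,  0.52193682, -0.03630817,  1.5998932 ,  0.02119344,
        1.0211233 , -0.11278972]), 'qd': array([ 0.00083878, -0.00170271,  0.00177777, -0.00199291,  0.00094066,
       -0.00041953,  0.0009495 ]), 'joint_efforts': array([ 3.41355626e-03, -9.28492141e+01,  1.98416948e+00, -3.70533478e+01,
        1.81754533e-02,  5.35985208e-03,  6.30349746e-05]), 'position': array([ 0.19460049, -0.59363918,  0.23081517]), 'tool_rot': array([-3.14061931e+00,  7.15598004e-05,  3.16815407e-01]), 'force': array([ 0.71540177, -0.2136534 , -0.35190973]), 'moment': array([ 3.96857715e-02, -8.00013575e-05, -1.74787337e-02]), 'finger_force': 0.0, 'grip_width': 0.08562571554050698}
```

View pics/scene0.png

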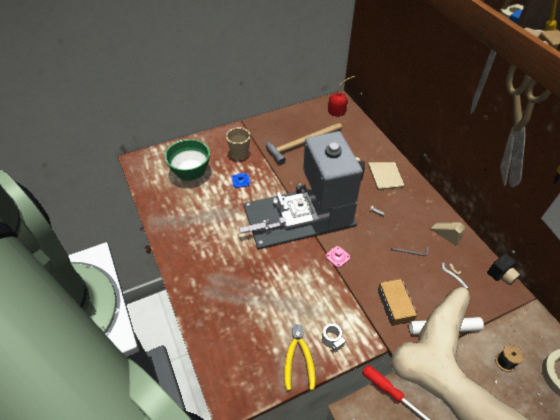

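View pics/top0.png

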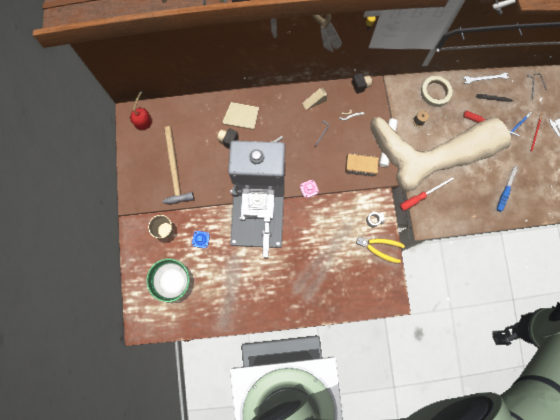

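The scene image shows the press at about (300,205), its lever pad at about (250,229), and the silver adapter in the nest at about (298,205). The top image shows the press at (257,195), the lever pad at (266,250) and the adapter at (257,203). The look-alikes are blue at scene (241,181) / top (201,239), and pink at scene (338,256) / top (309,188). I choose the grey one on the carriage and will check it in a crop.

```bash
python3 - <<'E'
import cv2,numpy as np
a=cv2.imread("pics/top0.png")[130:270,210:310]; b=cv2.imread("pics/scene0.png")[150:260,225:375]
a=cv2.resize(a,None,fx=4,fy=4,interpolation=cv2.INTER_CUBIC);b=cv2.resize(b,None,fx=5,fy=5,interpolation=cv2.INTER_CUBIC)
cv2.imwrite("pics/ca.png",a);cv2.imwrite("pics/cb.png",b)
E
```

```text
(no output)
```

View pics/ca.png

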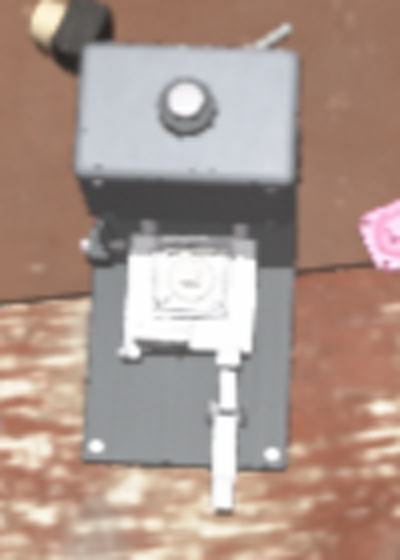

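View pics/cb.png

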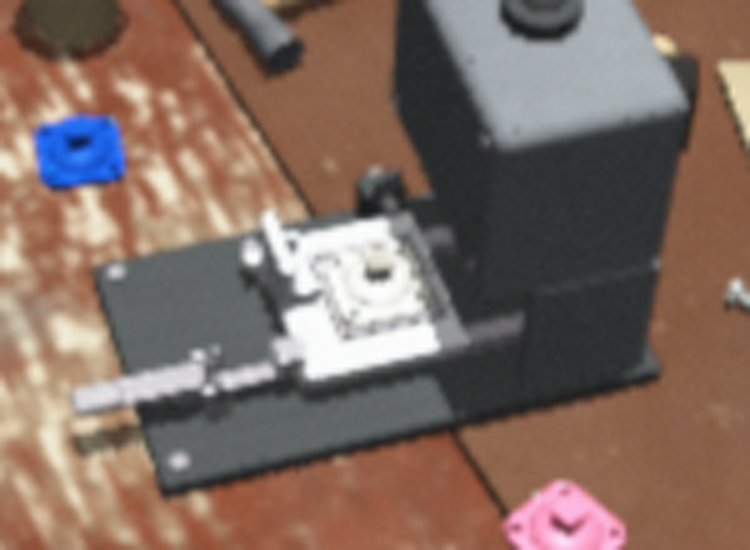

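The crops confirm the grey adapter in the nest. They also give the plate corners (top crop (82,461) and (286,469), scene crop (97,267), (165,493) and (659,375)), the head top corners, and the lever pad end at top crop (222,510) and scene crop (75,405).

```bash
cat >h.py <<'E'
import numpy as np
from scipy.spatial.transform import Rotation as R
from scipy.optimize import least_squares
from workcell import monitor, viewer
def cams(): return {n:viewer.grab_frame(n) for n in("scene","top")}
def proj(f,P):
    p=R.from_euler('xyz',f["rotation"]).inv().apply(np.atleast_2d(P)-f["eye"])
    s=np.c_[p[:,0],-p[:,1]]/-p[:,2:]; s=s*(1+f["k1"]*(s**2).sum(1,keepdims=True))
    return s*f["K"][0,0]+f["K"][:2,2]
def fw(q,P): # fixture mm -> world
    return R.from_euler('z',q[2]).apply(np.atleast_2d(P)/1000.)+[q[0],q[1],0]
E
python3 - <<'E'
from h import *
F=cams()
O=[("top",(-120,80,12),(82,461)),("top",(-120,-80,12),(286,469)),("top",(50,77,215),(77,178)),("top",(50,-77,215),(296,181)),("top",(150,77,215),(84,44)),("top",(150,-77,215),(299,50)),
("scene",(-120,80,12),(97,267)),("scene",(-120,-80,12),(165,493)),("scene",(160,-80,12),(659,375)),("scene",(50,-77,215),(497,152)),("scene",(150,-77,215),(688,105)),
("top",(-155,-32,38),(222,511)),("scene",(-155,-32,36),(74,403))]
px=lambda n,c:np.array(c)/4+[210,130]-.4 if n=="top" else np.array(c)/5+[225,150]-.4
def res(q): return np.concatenate([(proj(F[n],fw(q,P))[0]-px(n,c)) for n,P,c in O])
s=least_squares(res,[.5,0,0],loss='soft_l1');print(s.x,np.round(s.fun.reshape(-1,2) if 0 else res(s.x).reshape(-1,2),1))
q=s.x;np.save("q.npy",q)
for P in[(-142,-32,35.5),(-32,20,55),(58,20,55),(48,57,0)]:print(P,fw(q,P).round(4))
E
```

```text
[ 0.62575927  0.02490143 -0.1543829 ] [[-0.1  0.2]
 [ 0.6  0.6]
 [-1.1 -0.5]
 [ 0.5  1.2]
 [-0.3 -1.4]
 [ 1.2 -0.7]
 [-1.6 -0.2]
 [-0.9 -0.4]
 [ 0.8 -0.8]
 [-0.1 -0.7]
 [ 1.7  0. ]
 [ 0.3 -0.2]
 [-0.7  0.8]]
(-142, -32, 35.5) [[0.4805 0.0151 0.0355]]
(-32, 20, 55) [[0.5972 0.0496 0.055 ]]
(58, 20, 55) [[0.6861 0.0357 0.055 ]]
(48, 57, 0) [[0.682  0.0738 0.    ]]
```

```bash
cat >>h.py <<'E'
def go(P,yaw,s=None): # cm shift in present tool axes & twist needed to bring TCP to world P at tool yaw (vertical tool)
    s=s or monitor.observe(); r=R.from_euler('xyz',s["tool_rot"])
    d=r.inv().apply(np.asarray(P)-s["position"])*100
    t=-np.degrees((yaw-s["tool_rot"][2]+np.pi)%(2*np.pi)-np.pi)
    return d.round(2),round(t,1)
E
python3 - <<'E'
from h import *
import cv2
F=cams();q=np.load("q.npy")
out=[]
for n,(x0,y0,w,h) in(("top",(232,180,50,80)),("scene",(235,180,90,70))):
    k=7
    im=cv2.resize(F[n]["img"][y0:y0+h,x0:x0+w,::-1],None,fx=k,fy=k,interpolation=cv2.INTER_CUBIC)
    im=(im*0.55).astype(np.uint8)
    def L(P,c):
        p=((proj(F[n],fw(q,P))-[x0,y0]+.5)*k).astype(int); cv2.polylines(im,[p],False,c,1)
    L([(-40,-49,34),(-40,49,34),(50,49,34)],(0,255,0))
    L([(-32,-2,67),(-32,42,67),(-24,42,67),(-24,-2,67),(-32,-2,67)],(0,0,255))
    L([(-155,-24,40),(-155,-40,40),(-129,-40,40),(-129,-24,40)],(255,255,0))
    L([(-44,-50,29),(-44,50,29)],(255,0,255))
    out.append(im)
H=max(o.shape[0] for o in out); 
cv2.imwrite("pics/ov.png",cv2.resize(np.hstack([cv2.copyMakeBorder(o,0,H-o.shape[0],0,0,0) for o in out]),(784,448)))
print(go([.4805,.0151,.231],q[2]))
E
```

```text
(array([ 4.613e+01, -4.895e+01,  3.000e-02]), np.float64(27.0))
```

View pics/ov.png

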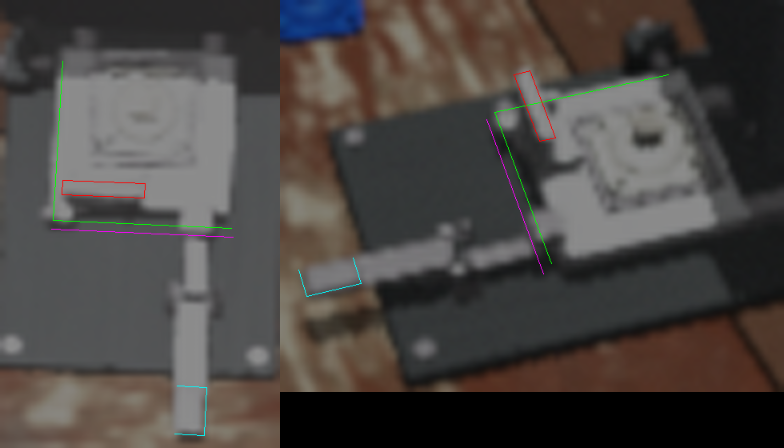

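```bash
python3 - <<'E'
from h import *
F=cams();q=np.load("q.npy")
def inv(n,disp,z):
    o={"top":(232,180,0),"scene":(235,180,350)}[n]
    p=np.array([(disp[0]/.8-o[2])/7+o[0]-.5,disp[1]/.8/7+o[1]-.5])
    f=lambda x:proj(F[n],fw(q,[(x[0],x[1],z)]))[0]-p
    return least_squares(f,[0,0],x_scale=10).x.round(1)
for n,d,z in[("top",(232,212),34),("top",(235,82),34),("top",(60,200),34),("top",(52,212),34),("scene",(720,213),34),("scene",(570,257),34),("scene",(555,135),34),("top",(190,435),40),("scene",(545,235),29)]:print(n,d,inv(n,d,z))
E
```

```text
top (232, 212) [-31. -49.]
top (235, 82) [ 42.4 -47.2]
top (60, 200) [-28.6  45.9]
top (52, 212) [-35.5  49.9]
scene (720, 213) [ 45.8 -42.3]
scene (570, 257) [-30.5 -47.6]
scene (555, 135) [-15.7  26.8]
top (190, 435) [-155.2  -32.2]
scene (545, 235) [-36.9 -27.8]
```

Request:
move_arm([
  [0, 0, -1],
  [3, -3.2, 0],
  [3, -3.2, 0],
  [3, -3.2, 0],
  [3, -3.2, 0],
  [3, -3.2, 0],
  [3, -3.2, 0],
  [3, -3.2, 0],
], gripper=[0.6, 0.6, 0.6, 0.6, 0.6, 0.6, 0.6, 0.6], twist=[0, 0, 0, 0, 0, 0, 0, 0], squeeze=30)

```text
clock: 1.2
position: [0.3251, -0.3142, 0.2422]
tool_rot: [3.14, -0.001, 0.317]
force: [0.4, 0.4, 0.8]
grip_width: 0.0514
finger_force: 0.0
```

```bash
python3 -c "
from h import *
q=np.load('q.npy');print(go([.4805,.0151,.12],q[2]),monitor.observe()['qpos'].round(2))"
```

```text
(array([ 25.02, -26.47,  12.2 ]), np.float64(27.0)) [ 0.76  0.24 -0.15  2.02  0.05  0.89 -0.66]
```

Request:
move_arm([
  [3.1, -3.3, 0.5],
  [3.1, -3.3, 0.5],
  [3.1, -3.3, 0.5],
  [3.1, -3.3, 0.5],
  [3.1, -3.3, 0.5],
  [3.1, -3.3, 0.5],
  [3.1, -3.3, 0.5],
  [3.1, -3.3, 0.5],
], gripper=[0.6, 0.6, 0.6, 0.6, 0.6, 0.6, 0.6, 0.6], twist=[0, 0, 0, 0, 0, 0, 0, 0])

```text
clock: 2.0
position: [0.4788, 0.0142, 0.202]
tool_rot: [3.141, -0.001, 0.316]
force: [1.2, -1.4, 0.7]
grip_width: 0.0513
finger_force: 0.0
```

Request:
move_arm([
  [0, 0, 1.5],
  [0, 0, 1.5],
  [0, 0, 1.5],
  [0, 0, 1.5],
  [0, 0, 1.0],
  [0, 0, 0],
], gripper=[0.45, 0.45, 0.45, 0.45, 0.45, 0.45], twist=[6, 6, 6, 6, 3, 0])

```text
clock: 2.6
position: [0.4777, 0.0125, 0.1309]
tool_rot: [3.141, 0.001, -0.155]
force: [-0.5, -0.0, 0.3]
grip_width: 0.0381
finger_force: 0.0
```

```bash
python3 -c "
from h import *
import cv2
q=np.load('q.npy');s=monitor.observe();print(s['position'],s['tool_rot'],go([.4805,.0151,.0165],q[2]),s['qpos'].round(2))
f=cams();a=f['scene']['img'][160:270,180:330,::-1];b=f['top']['img'][170:280,220:300,::-1]
k=dict(dsize=None,fx=3.4,fy=3.4,interpolation=cv2.INTER_CUBIC)
cv2.imwrite('pics/c2.png',np.hstack([cv2.resize(a,**k),cv2.resize(b,**k)]))"
```

```text
[0.47765457 0.01251832 0.13090864] [ 3.14104409e+00  1.10021070e-03 -1.55162694e-01] (array([ 0.25, -0.31, 11.44]), np.float64(-0.0)) [ 0.01  0.45 -0.2   2.06  0.15  0.65 -2.02]
```

View pics/c2.png

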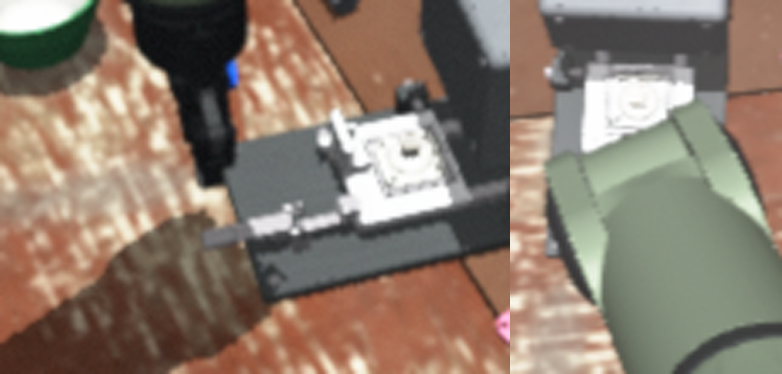

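The scene crop shows the fingertips at (212,180), above the pad at (222,235), and nothing has been disturbed. I'm going down to the pad now.

Request:
move_arm([
  [0.25, -0.3, 0],
  [0, 0, 3],
  [0, 0, 3],
  [0, 0, 3],
  [0, 0, 2],
  [0, 0, 0.4],
  [0, 0, 0],
], gripper=[0.45, 0.45, 0.45, 0.45, 0.45, 0.45, 0.45], twist=[0, 0, 0, 0, 0, 0, 0])

```text
clock: 3.4
position: [0.481, 0.0152, 0.0175]
tool_rot: [3.142, 0.0, -0.154]
force: [0.4, 0.3, 0.4]
grip_width: 0.0384
finger_force: 0.0
```

Request:
move_arm([
  [0, 0, 0],
  [0, 0, 0],
  [0, 0, 0],
  [0, 0, 0],
  [0, 0, 0],
  [0, 0, 0],
], gripper=[0, 0, 0, 0, 0, 0], twist=[0, 0, 0, 0, 0, 0], squeeze=25)

```text
clock: 4.0
position: [0.4817, 0.0161, 0.0186]
tool_rot: [-3.14, -0.002, -0.154]
force: [-0.7, 5.6, 4.8]
grip_width: 0.0157
finger_force: 27.5
```

```bash
python3 -c "
from h import *
s=monitor.observe();print(s['grip_width'],s['finger_force'],s['position'],s['force'])
p=None
for t in np.arange(0,1.16,.115):
    c=np.array([-62*np.cos(t+.04),62*np.sin(t+.04)])/10
    if p is not None: print(round(t,2),(c-p).round(2))
    p=c"
```

```text
0.015714860861927 27.524112313985825 [0.48174704 0.01605619 0.01857877] [-0.65136689  5.63917572  4.78644538]
0.12 [0.07 0.71]
0.23 [0.15 0.7 ]
0.34 [0.23 0.67]
0.46 [0.31 0.64]
0.58 [0.38 0.6 ]
0.69 [0.44 0.56]
0.8 [0.5 0.5]
0.92 [0.56 0.44]
1.04 [0.61 0.37]
1.15 [0.65 0.3 ]
```

Request:
move_arm([
  [0.07, 0, -0.7],
  [0.15, 0, -0.7],
  [0.23, 0, -0.67],
  [0.3, 0, -0.64],
  [0.4, 0, -0.6],
  [0.44, 0, -0.56],
], gripper=[0, 0, 0, 0, 0, 0], twist=[0, 0, 0, 0, 0, 0])

```text
clock: 4.6
position: [0.4969, 0.0137, 0.0572]
tool_rot: [-3.14, -0.001, -0.153]
force: [0.8, 7.0, -5.1]
grip_width: 0.0158
finger_force: 25.8
```

Request:
move_arm([
  [0.5, 0, -0.5],
  [0.56, 0, -0.44],
  [0.6, 0, -0.37],
  [0.65, 0, -0.3],
  [0, 0, 0],
  [0, 0, 0],
  [0, 0, 0],
], gripper=[0, 0, 0, 0, 0, 0, 0], twist=[0, 0, 0, 0, 0, 0, 0])

```text
clock: 5.3
position: [0.5199, 0.0102, 0.0734]
tool_rot: [-3.14, -0.002, -0.154]
force: [-1.0, 6.5, 3.2]
grip_width: 0.0149
finger_force: 26.7
```

```bash
python3 -c "
from h import *
import cv2
f=cams();a=f['scene']['img'][165:265,225:345,::-1]
cv2.imwrite('pics/c3.png',cv2.resize(a,None,fx=6,fy=6,interpolation=cv2.INTER_CUBIC))"
```

```text
(no output)
```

View pics/c3.png

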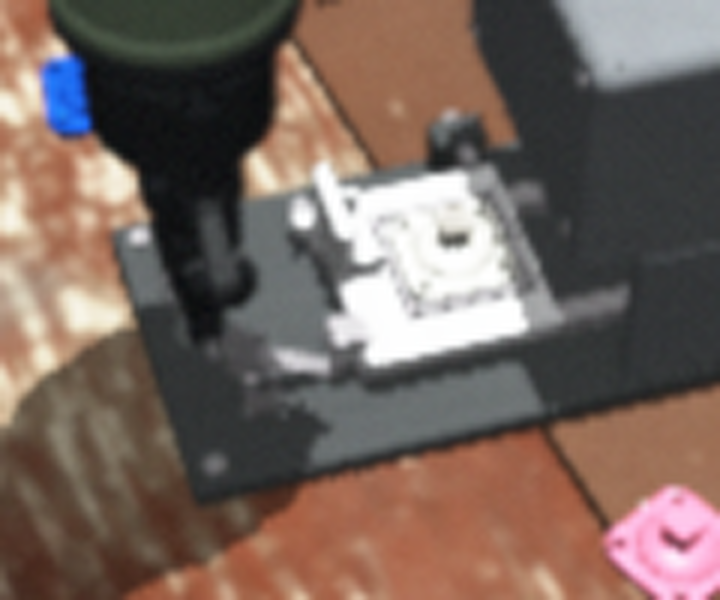

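The lever is up at about 1.13 rad, held at (215,340), and the hook strip at (300,360) has dropped. I'll raise it a little more and then release.

Request:
move_arm([
  [0.5, 0, -0.18],
  [0, 0, 0],
  [0, 0, 0],
  [0, 0, 0],
  [0, 0, 0],
  [0, 0, -3],
  [0, 0, -4],
  [0, 0, -4],
], gripper=[0, 0, 0, 0.4, 0.4, 0.4, 0.4, 0.4], twist=[0, 0, 0, 0, 0, 0, 0, 0])

```text
clock: 6.2
position: [0.524, 0.0081, 0.1855]
tool_rot: [3.141, 0.0, -0.155]
force: [0.6, -0.3, 0.4]
grip_width: 0.0339
finger_force: 0.0
```

Request:
move_arm([
  [0, 0, 0],
  [0, 0, 0],
  [0, 0, 0],
  [0, 0, 0],
  [0, 0, 0],
  [0, 0, 0],
  [0, 0, 0],
  [0, 0, 0],
], gripper=[1, 1, 1, 1, 1, 1, 1, 1], twist=[-8.5, -8.5, -8.5, -8.5, -8.5, -8.5, -8.5, -8.5])

```text
clock: 7.0
position: [0.5243, 0.008, 0.1844]
tool_rot: [3.141, 0.0, 1.038]
force: [0.0, -1.0, -0.4]
grip_width: 0.0854
finger_force: 0.0
```

Request:
move_arm([
  [0, 0, 0],
  [0, 0, 0],
  [0, 0, 0],
  [0, 0, 0],
], gripper=[1, 1, 1, 1], twist=[-8.5, -8.5, -5, 0])

```text
clock: 7.4
position: [0.5243, 0.0079, 0.1842]
tool_rot: [3.141, 0.0, 1.417]
force: [0.3, -0.4, 0.7]
grip_width: 0.0858
finger_force: 0.0
```

```bash
python3 -c "
from h import *
import cv2
q=np.load('q.npy');s=monitor.observe();y=q[2]+np.pi/2
print(s['tool_rot'],s['grip_width'],s['qpos'].round(2))
P=fw(q,(-32-57-14,20,0))[0]
print(go([P[0],P[1],.10],y),go([P[0],P[1],.014],y))
f=cams();a=f['scene']['img'][165:265,225:345,::-1]
cv2.imwrite('pics/c4.png',cv2.resize(a,None,fx=6,fy=6,interpolation=cv2.INTER_CUBIC))"
```

```text
[3.14118798e+00 1.00382298e-04 1.41732346e+00] 0.08576373093908599 [ 0.32  0.48 -0.6   1.89  0.35  0.88 -0.61]
(array([ 5.25, -0.54,  8.42]), np.float64(0.1)) (array([ 5.25, -0.54, 17.02]), np.float64(0.1))
```

View pics/c4.png

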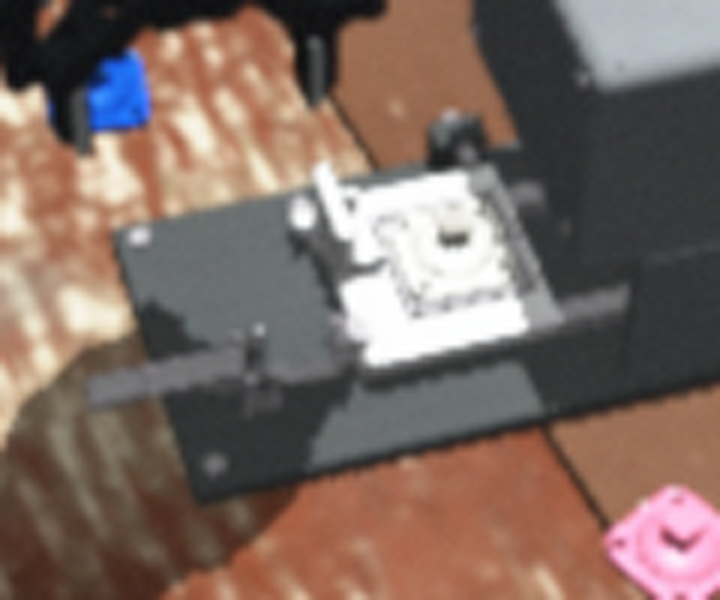

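The lever is flat again at (90,390) and the hook is low. The carriage and adapter are unchanged. I can only twist about the tool's own axis, so I'll push with the outer back of the wide-open front finger. It sits ahead of the gripper body and stays low enough to pass under the head.

Request:
move_arm([
  [2.6, -0.3, 0],
  [2.6, -0.2, 0],
  [0, 0, 4],
  [0, 0, 4],
  [0, 0, 4],
  [0, 0, 3],
  [0, 0, 0],
], gripper=[1, 1, 1, 1, 1, 1, 1], twist=[0, 0, 0, 0, 0, 0, 0])

```text
clock: 8.2
position: [0.5254, 0.0603, 0.0311]
tool_rot: [-3.137, 0.002, 1.415]
force: [-1.6, -0.5, 1.3]
grip_width: 0.0855
finger_force: 0.0
```

```bash
python3 -c "
from h import *
import cv2
q=np.load('q.npy');s=monitor.observe();print(s['position'],s['force'],s['qpos'].round(2))
P=fw(q,(-32-57,20,0))[0];print(go([P[0],P[1],.014],q[2]+np.pi/2))
f=cams();a=f['scene']['img'][135:265,215:365,::-1]
cv2.imwrite('pics/c5.png',cv2.resize(a,None,fx=4.6,fy=4.6,interpolation=cv2.INTER_CUBIC))"
```

```text
[0.52536031 0.06026828 0.0310558 ] [-1.55342431 -0.52566815  1.28561966] [ 0.11  0.72 -0.46  1.96  0.55  0.59 -0.88]
(array([0.05, 1.57, 1.7 ]), np.float64(-0.1))
```

View pics/c5.png

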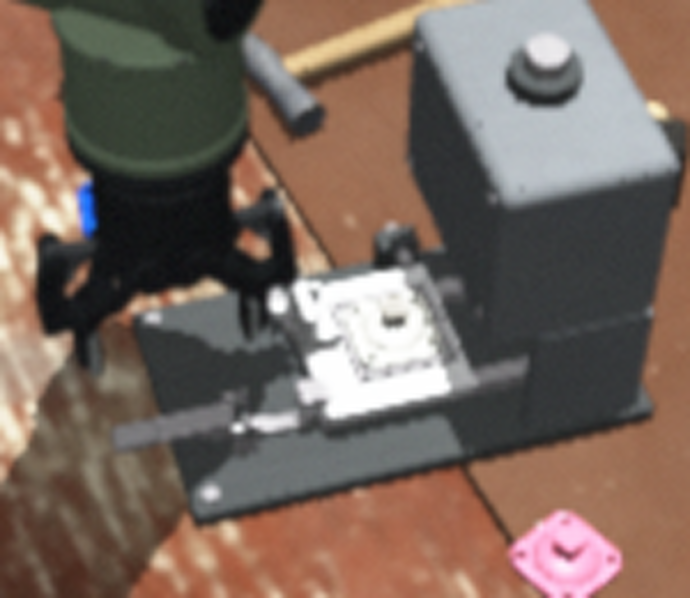

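The front finger's knuckle (280,240) flares about 17 mm ahead of the fingertip (255,330). It would reach the head before the detent crest, and with the tool staying vertical no part of the gripper can follow the tab. So I'll use the loose blue look-alike as a push block, gripped by the rear edge of its foot so that it sticks out ahead of the gripper body.

```bash
cat >>h.py <<'E'
def ray(f,px):
    px=np.atleast_2d(px).astype(float); d=(px-f["K"][:2,2])/f["K"][0,0]; s=d.copy()
    for _ in range(20): s=d/(1+f["k1"]*(s**2).sum(1,keepdims=True))
    return R.from_euler('xyz',f["rotation"]).apply(np.c_[s[:,0],-s[:,1],-np.ones(len(s))])
def onz(f,px,z):
    r=ray(f,px); return (f["eye"]+r*((z-f["eye"][2])/r[:,2:]))[:,:2]
def inv_fix(q,p): return R.from_euler('z',-q[2]).apply(np.array([p[0]-q[0],p[1]-q[1],0]))[:2]*1000
E
python3 - <<'E'
from h import *
import cv2
F=cams();q=np.load("q.npy")
for n in F:
    im=cv2.imread(f"pics/{n}0.png");h=cv2.cvtColor(im,cv2.COLOR_BGR2HSV)
    for c,lo,hi in(("blue",(108,150,60),(128,255,255)),("pink",(140,50,120),(175,255,255)),):
        m=cv2.inRange(h,np.array(lo),np.array(hi));N,l,st,ce=cv2.connectedComponentsWithStats(m)
        for i in range(1,N):
            if st[i,4]<80: continue
            cn=max(cv2.findContours((l==i).astype(np.uint8),0,1)[0],key=len)[:,0]
            for z in(.005,):
                w=onz(F[n],cn,z)*1000; (cx,cy),sz,a=cv2.minAreaRect(w.astype(np.float32)); print(n,c,st[i,4],ce[i].round(),z,round(cx,1),round(cy,1),np.round(sz,1),round(a,1),inv_fix(q,(cx/1000,cy/1000)).round())
print("cup",onz(F["top"],[(161,230)],.05),"hammer",onz(F["top"],[(178,198),(168,127)],.02))
E
```

```text
scene blue 196 [241. 180.] 0.005 550.4 214.7 [52.4 47.9] 74.4 [-104.  176.]
scene pink 318 [338. 256.] 0.005 674.6 -143.8 [51.7 52.2] 14.2 [  74. -159.]
top blue 110 [201. 239.] 0.005 550.2 213.9 [40.6 37.4] 39.5 [-104.  175.]
top pink 126 [309. 187.] 0.005 674.5 -144.5 [51.9 47.8] 18.7 [  74. -160.]
cup [[0.58246098 0.32526587]] hammer [[0.68462058 0.27223762]
 [0.9278786  0.29117671]]
```

```bash
python3 - <<'E'
from h import *
import cv2
F=cams()
for n,(x0,y0) in(("scene",(225,165)),("top",(186,224))):
    im=cv2.resize(cv2.imread(f"pics/{n}0.png")[y0:y0+32,x0:x0+32],None,fx=8,fy=8,interpolation=cv2.INTER_CUBIC).astype(int)
    for th in(20,40,60):
        m=((im[:,:,0]-im[:,:,2])>th).astype(np.uint8)
        cn=max(cv2.findContours(m,0,1)[0],key=len)[:,0]
        w=onz(F[n],(cn+.5)/8-.5+[x0,y0],.005)*1000;(cx,cy),sz,a=cv2.minAreaRect(w.astype(np.float32));print(n,th,round(cx,1),round(cy,1),np.round(sz,1),round(a,1))
C=np.array([.5503,.2143]);y=np.radians(74.4);P=C-.026*np.array([np.cos(y),np.sin(y)])
print(go([P[0],P[1],.15],y))
E
```

```text
scene 20 550.2 215.1 [58.4 52.3] 75.5
scene 40 550.2 215.1 [57.2 51.6] 75.5
scene 60 550.2 215.0 [56.1 50.9] 75.6
top 20 549.3 213.8 [52.7 52.8] 74.4
top 40 549.4 213.9 [51.9 51.8] 74.6
top 60 549.4 213.9 [51.  50.9] 74.6
(array([ 12.97,  -0.48, -11.44]), np.float64(6.7))
```

Request:
move_arm([
  [0, 0, -4],
  [0, 0, -4],
  [0, 0, -4],
  [0, 0, 0],
  [0, 0, 0],
], gripper=[1, 1, 1, 0.75, 0.75], twist=[0, 0, 0, 0, 0])

```text
clock: 9.0
position: [0.528, 0.0601, 0.1555]
tool_rot: [3.139, -0.0, 1.415]
force: [-0.1, -0.5, -0.4]
grip_width: 0.0641
finger_force: 0.0
```

```bash
python3 - <<'E'
from h import *
C=np.array([.5498,.2143]);y=np.radians(75);P=C-.026*np.array([np.cos(y),np.sin(y)])
print(P,go([P[0],P[1],.0],y))
E
```

```text
[0.5430707  0.18918593] (array([12.98, -0.55, 15.55]), np.float64(6.1))
```

Request:
move_arm([
  [4, -0.2, 0],
  [4, -0.2, 0],
  [4, -0.15, 0],
  [1, 0, 0],
  [0, 0, 4],
  [0, 0, 4],
  [0, 0, 0],
], gripper=[0.75, 0.75, 0.75, 0.75, 0.75, 0.75, 0.75], twist=[0, 0, 0, 0, -6.1, 0, 0])

```text
clock: 9.7
position: [0.539, 0.1882, 0.0693]
tool_rot: [-3.134, 0.003, 1.523]
force: [-1.5, -0.4, 0.5]
grip_width: 0.0643
finger_force: 0.0
```

```bash
python3 -c "
from h import *
s=monitor.observe();print(s['tool_rot'],s['grip_width'],go([.5431,.1892,0],np.radians(75)),s['qpos'].round(2))"
```

```text
[-3.13432867  0.00317853  1.52294947] 0.06431170828860018 (array([0.14, 0.45, 6.93]), np.float64(12.3)) [-0.06  0.71 -0.55  1.84  0.52  0.75 -0.94]
```

Request:
move_arm([
  [0.1, 0.4, 0],
  [0, 0, 0],
  [0, 0, 1.5],
  [0, 0, 1],
  [0, 0, 0],
], gripper=[0.75, 0.75, 0.75, 0.75, 0.75], twist=[6.2, 6.1, 0, 0, 0])

```text
clock: 10.2
position: [0.5452, 0.1901, 0.0478]
tool_rot: [-3.14, 0.001, 1.31]
force: [-0.1, -0.5, 0.4]
grip_width: 0.0636
finger_force: 0.0
```

```bash
python3 -c "
from h import *
s=monitor.observe();print(s['tool_rot'],s['grip_width'],go([.5431,.1892,0],np.radians(75)),s['qpos'].round(2))"
```

```text
[-3.13987254e+00  1.25934502e-03  1.30982969e+00] 0.06356038618565216 (array([-0.14, -0.17,  4.78]), np.float64(0.0)) [-0.11  0.74 -0.47  1.83  0.5   0.69 -1.13]
```

Request:
move_arm([
  [-0.15, -0.15, 2],
  [0, 0, 2],
  [0, 0, 0.6],
  [0, 0, 0],
  [0, 0, 0],
], gripper=[0.75, 0.75, 0.75, 0.75, 0.75], twist=[0, 0, 0, 0, 0])

```text
clock: 10.7
position: [0.5444, 0.1897, 0.0036]
tool_rot: [3.141, -0.0, 1.308]
force: [0.0, 0.2, 0.1]
grip_width: 0.0642
finger_force: 0.0
```

Request:
move_arm([
  [0, -0.1, 0.4],
  [0, 0, 0],
  [0, 0, 0],
  [0, 0, 0],
  [0, 0, 0],
  [0, 0, 0],
], gripper=[0.75, 0, 0, 0, 0, 0], twist=[0, 0, 0, 0, 0, 0], squeeze=60)

```text
clock: 11.3
position: [0.5434, 0.1898, -0.0002]
tool_rot: [3.141, -0.0, 1.308]
force: [-3.6, -1.5, 12.9]
grip_width: 0.0459
finger_force: 59.3
```

```bash
cat >>h.py <<'E'
import cv2
def blue(n,z=.005,th=40):
    f=viewer.grab_frame(n); im=cv2.resize(f["img"],None,fx=4,fy=4,interpolation=cv2.INTER_CUBIC).astype(int)
    m=((im[:,:,2]-im[:,:,0]>th)&(im[:,:,2]-im[:,:,1]>th)).astype(np.uint8); m[:, :450]=0; m[:,1500:]=0; m[:500]=0; m[1200:]=0
    cs=sorted(cv2.findContours(m,0,1)[0],key=cv2.contourArea)[-2:]
    for c in cs:
        if cv2.contourArea(c)<60: continue
        w=onz(f,(c[:,0]+.5)/4-.5,z)*1000; r=cv2.minAreaRect(w.astype(np.float32)); print(n,cv2.contourArea(c)/16,(c[:,0].mean(0)/4).round(),np.round(r[0],1),np.round(r[1],1),round(r[2],1),"range",w.min(0).round(),w.max(0).round())
E
python3 -c "
from h import *
blue('scene');blue('top')"
```

```text
scene 199.5 [241. 180.] [550.2 214.2] [55.2 50.1] 72.0 range [521. 184.] [578. 245.]
```

Request:
move_arm([
  [0, 0, -2],
  [0, 0, -2],
  [0, 0, -1],
  [0, 0, 0],
], gripper=[0, 0, 0, 0], twist=[0, 0, 0, 0])

```text
clock: 11.8
position: [0.5439, 0.1899, 0.0501]
tool_rot: [3.14, -0.001, 1.308]
force: [-0.1, -0.8, -1.4]
grip_width: 0.0456
finger_force: 61.4
```

```bash
python3 -c "
from h import *
blue('scene',.055);blue('scene');blue('top',.055)"
```

```text
scene 207.15625 [240. 168.] [551.6 215.6] [57.3 49.2] 72.9 range [522. 185.] [579. 245.]
scene 207.03125 [240. 168.] [565.5 261.9] [60.4 50.5] 67.4 range [536. 231.] [596. 293.]
```

The blue block is held: it rose with the hand, and its front edge is about 51 mm ahead of the TCP. Next I raise it, move behind the carriage and turn it to the slide direction.

Request:
move_arm([
  [0, 0, -4],
  [0, 0, -5],
  [-3.5, 0, 0],
  [-3.5, 0, 0],
  [-3.5, 0, 0],
  [-3, 0, 0],
], gripper=[0, 0, 0, 0, 0, 0], twist=[0, 0, 0, 0, 0, 0])

```text
clock: 12.55
position: [0.5071, 0.0576, 0.1381]
tool_rot: [-3.14, 0.001, 1.308]
force: [0.7, -0.8, -1.3]
grip_width: 0.0458
finger_force: 62.0
```

Request:
move_arm([
  [0, 0, 0],
  [0, 0, 0],
  [0, 0, 0],
  [0, 0, 0],
  [0, 0, 0],
  [0, 0, 0],
  [0, 0, 0],
  [0, 0, 0],
], gripper=[0, 0, 0, 0, 0, 0, 0, 0], twist=[8, 8, 8, 8, 8, 8, 8, 8])

```text
clock: 13.35
position: [0.5077, 0.0593, 0.138]
tool_rot: [3.141, 0.001, 0.185]
force: [-0.1, 1.0, -1.9]
grip_width: 0.0458
finger_force: 62.0
```

Request:
move_arm([
  [0, 0, 0],
  [0, 0, 0],
  [0, 0, 0],
  [0, 0, 0],
], gripper=[0, 0, 0, 0], twist=[8, 8, 3.8, 0])

```text
clock: 13.75
position: [0.5078, 0.0595, 0.1382]
tool_rot: [3.141, 0.001, -0.155]
force: [0.1, -0.5, -1.0]
grip_width: 0.0453
finger_force: 62.0
```

```bash
python3 -c "
from h import *
q=np.load('q.npy');s=monitor.observe();print(s['position'],s['tool_rot'],s['qpos'].round(2),s['grip_width'])
P=fw(q,(-96,14,44))[0];print(P,go(P,q[2]))
blue('scene',.145);blue('top',.145)"
```

```text
[0.50777179 0.05946183 0.1381822 ] [ 3.14090631e+00  9.85584659e-04 -1.55234686e-01] [-0.09  0.48 -0.18  1.97  0.13  0.7  -2.08] 0.04531498659454581
[0.53305382 0.05349688 0.044     ] (array([2.6 , 0.19, 9.42]), np.float64(-0.0))
scene 160.1875 [258. 187.] [539.3  49.3] [55.  33.4] 66.1 range [514.  23.] [558.  78.]
```

Request:
move_arm([
  [1.2, -0.2, 3],
  [1.2, 0, 3],
  [0.2, 0, 3],
  [0, 0, 0.4],
  [0, 0, 0],
], gripper=[0, 0, 0, 0, 0], twist=[0, 0, 0, 0, 0])

```text
clock: 14.35
position: [0.5335, 0.0573, 0.0446]
tool_rot: [3.141, 0.002, -0.153]
force: [0.3, -0.7, -0.2]
grip_width: 0.0456
finger_force: 62.1
```

```bash
python3 -c "
from h import *
q=np.load('q.npy');s=monitor.observe();print(s['position'],inv_fix(q,s['position']),s['force'])
blue('scene',.05)"
```

```text
[0.5334544  0.05731955 0.04456291] [-96.19199819  17.83880629] [ 0.28876792 -0.72731565 -0.17854619]
scene 142.65625 [269. 208.] [569.   46.1] [59.8 32.7] 55.1 range [541.  22.] [585.  76.]
```

Request:
move_arm([
  [0.4, 0, 0],
  [0.4, 0, 0],
  [0.4, 0, 0],
  [0.4, 0, 0],
  [0.4, 0, 0],
  [0, 0, 0],
], gripper=[0, 0, 0, 0, 0, 0], twist=[0, 0, 0, 0, 0, 0])

```text
clock: 15.0
position: [0.5544, 0.0542, 0.0449]
tool_rot: [-3.141, -0.0, -0.155]
force: [-0.1, -0.5, -0.4]
grip_width: 0.0455
finger_force: 62.2
```

Request:
move_arm([
  [0.4, 0, 0],
  [0.4, 0, 0],
  [0.4, 0, 0],
  [0.4, 0, 0],
  [0.4, 0, 0],
  [0, 0, 0],
], gripper=[0, 0, 0, 0, 0, 0], twist=[0, 0, 0, 0, 0, 0])

```text
clock: 15.6
position: [0.5743, 0.0511, 0.0449]
tool_rot: [-3.141, -0.001, -0.155]
force: [-0.1, 0.1, -2.1]
grip_width: 0.0458
finger_force: 62.1
```

```bash
python3 -c "
from h import *
q=np.load('q.npy');s=monitor.observe();print(s['position'],inv_fix(q,s['position']),s['force'],s['grip_width'])
blue('scene',.05)"
```

```text
[0.57431024 0.05107732 0.04491163] [-54.86220551  17.95322925] [-0.09438099  0.09934202 -2.08968667] 0.04583431532117562
scene 125.0625 [284. 205.] [609.6  38.6] [59.7 31. ] 52.3 range [582.  16.] [626.  69.]
```

Request:
move_arm([
  [0.5, 0, 0],
  [0.5, 0, 0],
  [0.5, 0, 0],
  [0.5, 0, 0],
  [0.5, 0, 0],
  [0.5, 0, 0],
  [0.5, 0, 0],
  [0.5, 0, 0],
], gripper=[0, 0, 0, 0, 0, 0, 0, 0], twist=[0, 0, 0, 0, 0, 0, 0, 0])

```text
clock: 16.45
position: [0.6136, 0.045, 0.0449]
tool_rot: [-3.142, 0.0, -0.154]
force: [-2.0, 0.8, -0.7]
grip_width: 0.0457
finger_force: 62.3
```

Request:
move_arm([
  [0.3, 0, 0],
  [0.3, 0, 0],
  [0.3, 0, 0],
  [0.3, 0, 0],
], gripper=[0, 0, 0, 0], twist=[0, 0, 0, 0])

```text
clock: 16.85
position: [0.6252, 0.0432, 0.0449]
tool_rot: [-3.142, 0.0, -0.154]
force: [-2.2, 0.3, -0.7]
grip_width: 0.0457
finger_force: 62.2
```

```bash
python3 -c "
from h import *
q=np.load('q.npy');s=monitor.observe();print(s['position'],inv_fix(q,s['position']),s['force'],s['grip_width'])"
```

```text
[0.62519276 0.04318411 0.04491585] [-3.37110458 17.97812588] [-2.21490482  0.34137116 -0.67962263] 0.04574760518147519
```

Request:
move_arm([
  [0.2, 0, 0],
  [0.2, 0, 0],
  [0.0, 0, 0],
], gripper=[0, 0, 0], twist=[0, 0, 0])

```text
clock: 17.15
position: [0.6272, 0.0427, 0.0442]
tool_rot: [3.141, 0.004, -0.154]
force: [-10.2, 0.5, -0.1]
grip_width: 0.0455
finger_force: 63.3
```

Request:
move_arm([
  [0.15, 0, 0],
  [0.15, 0, 0],
], gripper=[0, 0], twist=[0, 0])

```text
clock: 17.35
position: [0.629, 0.0422, 0.0438]
tool_rot: [3.14, 0.006, -0.154]
force: [-13.8, 1.5, -0.6]
grip_width: 0.0455
finger_force: 63.7
```

Request:
move_arm([
  [0.15, 0, 0],
  [0.15, 0, 0],
], gripper=[0, 0], twist=[0, 0])

```text
clock: 17.55
position: [0.6334, 0.0418, 0.0443]
tool_rot: [3.141, 0.003, -0.154]
force: [-6.3, 1.3, -1.2]
grip_width: 0.0458
finger_force: 63.0
```

Request:
move_arm([
  [0.1, 0, 0],
  [0.1, 0, 0],
  [0, 0, 0],
], gripper=[0, 0, 0], twist=[0, 0, 0])

```text
clock: 17.85
position: [0.6371, 0.0414, 0.0449]
tool_rot: [-3.141, -0.0, -0.155]
force: [-1.4, 1.3, -1.9]
grip_width: 0.0458
finger_force: 62.2
```

```bash
python3 -c "
from h import *
q=np.load('q.npy');s=monitor.observe();print(s['position'],inv_fix(q,s['position']),s['force'],s['grip_width'])"
```

```text
[0.63714493 0.04135366 0.04494027] [ 8.72037523 18.00733532] [-1.38002308  1.32886044 -1.9102363 ] 0.04575589770685145
```

The force peaked at 13.8 N and then dropped away, so the detent has snapped. I'm backing off, lifting, and setting the blue block down on the free area to the right of the press.

Request:
move_arm([
  [-0.5, 0, 0],
  [-1.5, 0, 0],
  [-3, 0, 0],
  [-4, 0, 0],
  [-2, 0, -2],
  [0, 0, -4],
  [0, 0, -3],
], gripper=[0, 0, 0, 0, 0, 0, 0], twist=[0, 0, 0, 0, 0, 0, 0])

```text
clock: 18.55
position: [0.5279, 0.0584, 0.1369]
tool_rot: [-3.141, -0.001, -0.154]
force: [1.0, -0.2, -0.7]
grip_width: 0.0458
finger_force: 62.1
```

```bash
python3 -c "
from h import *
q=np.load('q.npy');s=monitor.observe();print(s['position'],s['force'],s['qpos'].round(2),go([.48,-.15,.003],q[2]))"
```

```text
[0.52788089 0.05843952 0.13687893] [ 1.02826751 -0.16626149 -0.69941255] [-0.08  0.5  -0.19  1.93  0.14  0.72 -2.07] (array([-1.55, 21.34, 13.38]), np.float64(0.0))
```

Request:
move_arm([
  [-0.4, 4, 0],
  [-0.4, 4, 0],
  [-0.4, 4, 0],
  [-0.4, 4, 0],
  [0, 4, 0],
  [0, 1.3, 0],
  [0, 0, 0],
], gripper=[0, 0, 0, 0, 0, 0, 0], twist=[0, 0, 0, 0, 0, 0, 0])

```text
clock: 19.25
position: [0.4792, -0.1517, 0.1351]
tool_rot: [3.141, -0.001, -0.158]
force: [-0.3, 0.5, -1.3]
grip_width: 0.0458
finger_force: 62.1
```

Request:
move_arm([
  [0, 0, 3],
  [0, 0, 3],
  [0, 0, 3],
  [0, 0, 2.5],
  [0, 0, 1],
  [0, 0, 0.5],
  [0, 0, 0],
], gripper=[0, 0, 0, 0, 0, 0, 0], twist=[0, 0, 0, 0, 0, 0, 0])

```text
clock: 19.95
position: [0.4799, -0.1492, 0.0052]
tool_rot: [-3.141, -0.0, -0.154]
force: [-0.1, -0.0, -1.2]
grip_width: 0.0457
finger_force: 62.1
```

Lowering the last few millimetres, then releasing, raising and moving clear.

Request:
move_arm([
  [0, 0, 0.3],
  [0, 0, 0],
  [0, 0, 0],
  [0, 0, 0],
  [0, 0, 0],
  [-1, 0, -1],
], gripper=[0, 0, 0.75, 0.75, 0.75, 0.75], twist=[0, 0, 0, 0, 0, 0])

```text
clock: 20.55
position: [0.4698, -0.148, 0.0116]
tool_rot: [-3.141, 0.0, -0.154]
force: [0.2, 0.1, -0.0]
grip_width: 0.0638
finger_force: 0.0
```

Request:
move_arm([
  [0, 0, -4],
  [0, 0, -4],
  [0, 0, -4],
  [0, 0, -4],
  [0, 4, -2],
  [0, 4, 0],
  [0, 4, 0],
  [0, 0, 0],
], gripper=[0.75, 0.75, 0.75, 0.75, 0.75, 0.75, 0.75, 0.75], twist=[0, 0, 0, 0, 0, 0, 0, 0])

```text
clock: 21.35
position: [0.4488, -0.2716, 0.1925]
tool_rot: [3.139, -0.0, -0.161]
force: [-0.1, 0.9, -0.4]
grip_width: 0.0638
finger_force: 0.0
```

```bash
python3 -c "
from h import *
s=monitor.observe();print(s['position'],s['force'])
q=np.load('q.npy');f=cams()
k=dict(dsize=None,fx=5,fy=5,interpolation=cv2.INTER_CUBIC)
a=cv2.resize(f['scene']['img'][165:265,235:345,::-1],**k);b=cv2.resize(f['top']['img'][170:270,225:275,::-1],**k)
# expected home outlines: tab rear top edge (58), plate rear edge z34
for P in([(58,-2,67),(58,42,67)],[(58,-49,34),(58,49,34)]):
    p=((proj(f['scene'],fw(q,P))-[235,165]+.5)*5).astype(int);cv2.polylines(a,[p],False,(0,0,255),1)
cv2.imwrite('pics/end.png',np.hstack([a,b]))"
```

```text
[ 0.44876073 -0.27158733  0.19252848] [-0.13447035  0.87393012 -0.36531662]
```

View pics/end.png

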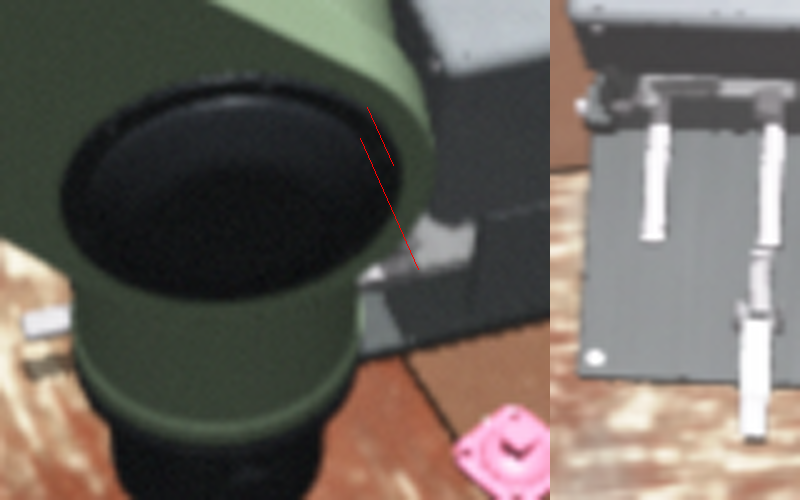

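The top crop (right half) shows the carriage under the head with its rear edge at about row 97. The rails are bare and the lever is flat. I'll check that edge against the predicted home position.

```bash
python3 -c "
from h import *
q=np.load('q.npy');f=viewer.grab_frame('top');g=f['img'].mean(2)
for c in(90,87,85,80): print(c,proj(f,fw(q,[(c-32,-10,34),(c-32,20,67),(c-32,20,34)])).round(1).tolist())
for x in(242,246,250,254,258,262,264): print(x,g[182:200,x].astype(int).tolist())"
```

```text
90 [[261.8, 188.8], [251.6, 185.6], [252.2, 188.4]]
87 [[261.7, 189.7], [251.6, 186.6], [252.1, 189.3]]
85 [[261.7, 190.3], [251.5, 187.2], [252.1, 189.9]]
80 [[261.6, 191.9], [251.4, 188.8], [252.0, 191.5]]
242 [68, 68, 71, 90, 99, 106, 112, 126, 122, 91, 79, 79, 79, 88, 135, 146, 148, 147]
246 [68, 68, 87, 162, 125, 107, 131, 161, 167, 137, 138, 138, 159, 242, 249, 250, 250, 250]
250 [68, 68, 83, 143, 110, 101, 106, 89, 81, 79, 79, 77, 77, 86, 132, 142, 143, 144]
254 [69, 69, 77, 122, 104, 102, 112, 94, 82, 80, 79, 79, 80, 89, 137, 147, 148, 148]
258 [70, 69, 76, 113, 121, 118, 127, 96, 81, 79, 79, 79, 79, 84, 117, 140, 145, 145]
262 [69, 69, 72, 104, 170, 185, 183, 121, 86, 79, 80, 80, 81, 81, 93, 138, 148, 149]
264 [70, 69, 71, 103, 170, 186, 182, 126, 88, 82, 79, 80, 80, 85, 115, 141, 147, 147]
```

```bash
python3 -c "
from workcell import bot
print(bot.job_done())"
```

```text
the job is handed in; nothing more can be done
None
```

I unlatched the lever, pushed the carriage home past its detent and handed the job in; the adapter, hidden under the head, could not be seen at the end, and I set the blue look-alike I used as a push block down to the right of the press.

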